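Slot a card box into the row

TASK

In the shallow aluminium tray a tight row of card boxes stands like books: one low box at one end, then two tall ones. Slide the tall box at the end of the row outwards along the tray, away from its tall neighbour, to open a gap between the two; do not lift the row boxes out or tip them over. Then put the loose tall box from the cabinet top into that gap, so that it stands upright on the tray floor between the two tall ones, all three square with the tray, and let go.

Things in the scene. Friction and masses are not known exactly. Their poses are not given: they have to be found in the camera images.
- row_tray: shallow aluminium tray, fixed. Origin: centre of its underside, on the cabinet top; the row runs along its y. Inside 230 mm long (y), 76 mm deep (x); floor 4 mm thick, rim 10 mm above the cabinet top, walls 3 mm. about 53 to 66 mm is free at each end of the row. A low box (34 mm high, same 60 by 36 footprint) ends the row, tight against the inner tall box; it need not be touched
- inner_box_center (a point): tall brown card box in the middle of the row, 60 mm deep along its x axis, 36 mm thick along its y axis, 56 mm high along z, about 0.2 kg. Point: its centre, 28 mm above its underside; axes parallel to the tray's at the start. It stands between the low box and the outer tall box
- outer_box_center (a point): tall brown card box at one end of the row (+y or -y end of the tray, it varies), 60 mm deep along its x axis, 36 mm thick along its y axis, 56 mm high along z, about 0.2 kg. Point: its centre, 28 mm up; axes parallel to the tray's at the start. It stands 1 to 2 mm from the inner box; gripped by the faces 60 mm apart it slides on the tray floor (pinched high and pressed down it drags and leans: grip a little above mid-height, do not press)
- new_box_center (a point): loose tall brown card box standing upright on the cabinet top, left (+y) of the tray, 60 mm deep along its x axis, 36 mm thick along its y axis, 56 mm high along z, about 0.2 kg. Point: its centre, 28 mm up. Grip it by the faces 60 mm apart, a little above mid-height, so that the fingers stay in front of and behind the row. A half turn makes no difference
There are look-alikes about, which are no part of the job. Leave any blue look-alike of the part that bears new_box_center alone. What is shaped like the part that bears outer_box_center but turquoise is not meant.

How it is judged (in metres and radians):
At the end, for the whole second after the job is handed in: The three tall boxes stand on the tray floor (8 mm), upright (8 deg), square with the tray (11 deg) and within 15 mm of its middle line, the new one between the others: those more than 66 mm apart, its centre less than 95 mm from each (centre to centre) (z of inner_box_center in the frame of row_tray between 0.024 and 0.04 m and angle between each of inner_box_center, outer_box_center, new_box_center's own z axis and vertical below 0.14 rad and angle between the x axis of each of inner_box_center, outer_box_center, new_box_center and the x axis of row_tray, either way round below 0.2 rad and x of inner_box_center in the frame of row_tray between -0.015 and 0.015 m and y of inner_box_center in the frame of row_tray between -0.114 and 0.114 m and z of outer_box_center in the frame of row_tray between 0.024 and 0.04 m and x of outer_box_center in the frame of row_tray between -0.015 and 0.015 m and y of outer_box_center in the frame of row_tray between -0.114 and 0.114 m and z of new_box_center in the frame of row_tray between 0.024 and 0.04 m and x of new_box_center in the frame of row_tray between -0.015 and 0.015 m and y of new_box_center in the frame of row_tray between -0.114 and 0.114 m and horizontal distance between inner_box_center and outer_box_center above 0.066 m and horizontal distance between new_box_center and inner_box_center below 0.095 m and horizontal distance between new_box_center and outer_box_center below 0.095 m); the robot touches nothing.
It fails at once if the outer tall box is lifted out of the tray or tipped over instead of slid (z of outer_box_center in the frame of row_tray above 0.058 m or angle between outer_box_center's own z axis and vertical above 0.6 rad).
It fails at once if the inner tall box is lifted out of the tray or tipped over (z of inner_box_center in the frame of row_tray above 0.058 m or angle between inner_box_center's own z axis and vertical above 0.6 rad).
It also fails if it takes over 51 s, if anything falls off the work surface, if the arm or the gripper's body presses on something with over 40 N, if the wrist force passes 120 N, or if a joint passes its speed limit or range.

ROBOT

A 6-joint arm with a two-finger parallel gripper is mounted at the origin on the work surface. World frame = base frame: x ahead of the robot, y to its left, z up, the work surface at z = 0. Lengths are in m, angles in degrees, forces in N, time in s.
With the tool pointing down it reaches from about 0.375 to 0.9 m from the base axis. Payload 3.1 kg.
Tool frame: the origin (TCP) lies at the very end of the fingers, on their centre line; the grasp point (between the pads) lies 19 mm behind it (bot.grip_point_offset is the distance from the TCP to the grasp point, in m); z points along the fingers, x is the direction in which the jaws open and shut, and the axes are right-handed (so a half turn about z gives the same grasp; the last joint's range is limited). The gripper opens to 87 mm and grips with 3 to 60 N. Pads are 19 mm wide; open, the fingers measure 117 mm over their backs; the gripper's body (75 mm by 190 mm) begins 51 mm behind the grasp point.
Start: joints at [61.622, 30.224, 82.088, -0, 67.689, -10.227], TCP at [0.195, 0.594, 0.223] pointing down, gripper open.
Joint ranges: [-176.69, 176.69], [-43.24, 126.21], [12.49, 139.97], [-82, 262], [0, 151.66], [-163.58, 163.58]. Speed limits (degrees/s): [159.86, 159.86, 180, 180, 180, 180].

INTERFACE

Orientations are given as a 3x3 rotation matrix whose columns are the frame's x, y, z axes.
In Python, from rig import bot, capture, recognise, place_of gives the robot as it stands.
- The arm moves only by the tool send_rows, never from a script. Its argument "motion" is a list of rows, each a list of 2 entries, a list of its own where there are three numbers: the shift along the tool's x, y, z in mm, then the turn about the tool's z in rad. A call has exactly 5 rows; each row shifts and turns the pose as measured when the row begins, along the tool's axes as they then stand; what a row does not reach is not made up. A row lasts 1/12 s, in which the tool goes at most 41.7 mm and 7.16 degrees, less where a joint would pass 70% of its speed; a pose out of reach is approached as far as the arm can. A call with a gripper value outside its range is refused whole. "gripper" is the closure, from 0 (fully open) to 1 (shut), set as the call begins (left out, the last holds). The fingers move at their own pace and stop on an object; the grip force is fixed at half the most. Time passes only in rows, so rows that do not move let the fingers close, or fill a call up. It gives the time, the measured TCP pose, the force and the opening at its end, in the units of the state.
- bot.read_state(): the state, without advancing time (a new reading comes with each control period).
- capture(name): name is "side" or "top" or "wrist"; returns a dict with "image" (384x512x3 uint8, blue, green, red), "fx", "fy", "cx", "cy" (pixels), "rvec" (rotation vector, rad) and "tvec" (3), from world to camera coordinates, as OpenCV has them. Camera axes: x right, y down, z forward; pixel columns grow to the right and rows downward; lengths in m; the calibration is good to about 2 mm. A picture is of the moment at which its call begins. There is no depth.
- bot.hand_in(): hands the job in, once; it reports no verdict.
Trained networks look in the newest picture that a camera, given by its name, has taken for a name from the list of things; names that differ only in an ending like _2 or _b are one class to them, and where a whole thing is asked for, a point or a joint stands for the part that bears it (a point fixed in the world has none). Each returns a list of dicts, best first, with "p" (0 to 1); they miss things now and then, are a little off and sometimes report something else, mostly with a low value. They report only what shows in the picture. A call takes as long as a camera call. They do not tell look-alikes from the thing itself.
- recognise(camera, target): "xy" ([column, row] in pixels, amid what is visible of it).
- place_of(camera, target): "xy" ([column, row] in pixels: a listed point, or the origin of a listed thing).
The state is a dict: "time_s": time; "joint_positions": joint angles; "qvel": joint speeds; "tau": joint torques, N m; "position": TCP position; "tcp_rot": TCP orientation; "force": force on the tool from outside, world axes, zero at the start; "moment": the same for the moment, N m; "opening": opening from 0.0 (shut) to 1.0 (fully open).
Only numpy, scipy, OpenCV 4.12 (cv2) and the standard library are available. Lean on these libraries where they do the work, as an engineer would, in place of code of your own. Each camera call takes 0.05 s, during which the arm holds its last target.

## Working session

There is one attempt and no reset: what is moved stays moved. The work goes in short steps, Python scripts to look and compute and a tool call to move; the robot and the scene stay as the last step left them, time stands still between calls to the robot, and variables do not carry over. Pictures are saved under pics/ and viewed, and the job is handed in when it is done.

Besides the shell and the picture viewer there is one more tool, called after "Request:" by a JSON object that holds its "op" and its "data". send_rows: Moves the arm, as the interface text tells. Its arguments: {"type":"object","properties":{"motion":{"type":"array","items":{"type":"array"}},"gripper":{"type":"number"}},"required":["motion"]}

```bash
ls; mkdir -p pics; python3 - <<'E'
from rig import bot, capture, recognise, place_of
import cv2
s=bot.read_state(); print(s['time_s'],s['position'],s['tcp_rot'],s['opening'])
for c in ("side","top"):
    d=capture(c); cv2.imwrite(f"pics/{c}0.png",d["image"])
    print(c,d['fx'],d['cx'],d['cy'],d['rvec'],d['tvec'])
    for t in ("row_tray","inner_box_center","outer_box_center","new_box_center"):
        print(t,[(r['xy'],round(r['p'],2)) for r in place_of(c,t)])
E
```

```text
pics
0.0 [0.1943283  0.59325251 0.2215714 ] [[ 3.11506629e-01  9.50243454e-01 -9.98885922e-04]
 [ 9.50241573e-01 -3.11508033e-01 -1.92319141e-03]
 [-2.13866104e-03 -3.50096059e-04 -9.99997652e-01]] 0.9995012544489159
side 453.9451049986684 258.7667398931013 185.69563901960282 [ 2.41256779 -0.35802054  0.10652521] [-0.4852365   0.20803965  0.61535938]
row_tray [([274.8, 269.1], 0.15)]
inner_box_center [([265.4, 246.2], 0.71)]
outer_box_center [([273.9, 269.0], 0.7), ([336.5, 225.6], 0.56)]
new_box_center [([243.4, 126.8], 0.83), ([167.5, 131.4], 0.73)]
top 361.0063948602242 257.1675302882216 195.6415956876808 [ 2.08395703 -2.10606607  0.24205751] [0.08151496 0.51027865 0.64974174]
row_tray [([311.5, 204.8], 0.83)]
inner_box_center [([305.0, 202.7], 0.68)]
outer_box_center [([327.1, 203.9], 0.68), ([301.4, 141.7], 0.59)]
new_box_center [([180.4, 182.8], 0.91), ([157.6, 250.6], 0.9)]
```

View pics/side0.png

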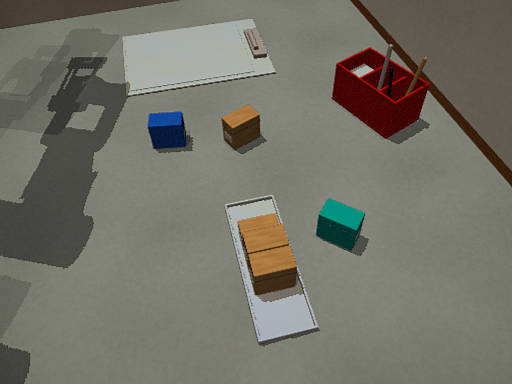

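View pics/top0.png

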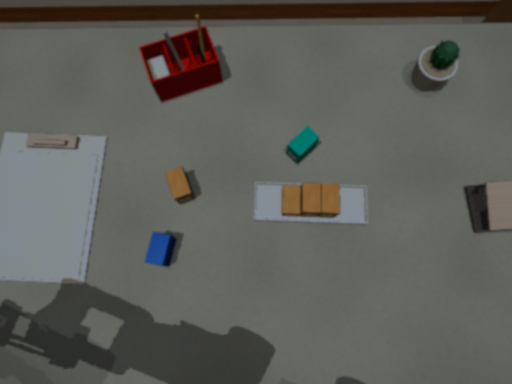

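```bash
cat > h.py <<'E'
import numpy as np, cv2
def P(d):
    R=cv2.Rodrigues(np.array(d['rvec'],float))[0]; K=np.array([[d['fx'],0,d['cx']],[0,d['fy'],d['cy']],[0,0,1]]); return K,R,np.array(d['tvec'],float).reshape(3)
def ray(d,xy,z):
    K,R,t=P(d); C=-R.T@t; v=R.T@np.linalg.inv(K)@np.array([xy[0],xy[1],1.]); return C+v*(z-C[2])/v[2]
def proj(d,X):
    K,R,t=P(d); p=K@(R@np.asarray(X,float)+t); return p[:2]/p[2]
def tri(d1,x1,d2,x2):
    M=[]
    for d,x in((d1,x1),(d2,x2)):
        K,R,t=P(d); Q=K@np.c_[R,t]; M+=[x[0]*Q[2]-Q[0],x[1]*Q[2]-Q[1]]
    v=np.linalg.svd(np.array(M))[2][-1]; return v[:3]/v[3]
def crop(im,x0,y0,x1,y1,s): return cv2.resize(im[y0:y1,x0:x1],None,fx=s,fy=s,interpolation=cv2.INTER_CUBIC)
E
python3 - <<'E'
from rig import capture
from h import *
s=capture("side");t=capture("top")
np.save('s.npy',s,allow_pickle=True);np.save('t.npy',t,allow_pickle=True)
np.set_printoptions(precision=4,suppress=True)
for n,a,b in (("tray",(274.8,269.1),(311.5,204.8)),("inner",(265.4,246.2),(305,202.7)),("outer",(273.9,269),(327.1,203.9)),("new",(243.4,126.8),(180.4,182.8)),("blue",(167.5,131.4),(157.6,250.6)),("turq",(336.5,225.6),(301.4,141.7))):
    print(n,tri(s,a,t,b),ray(s,a,.03),ray(t,b,.03))
a=crop(s['image'],215,190,325,345,5)[:775]; cv2.imwrite('pics/c1.png',cv2.resize(crop(s['image'],215,190,325,345,4),None,fx=.95,fy=.95))
cv2.imwrite('pics/c2.png',np.vstack([crop(t['image'],245,170,375,235,5),]))
cv2.imwrite('pics/c3.png',np.hstack([crop(t['image'],140,155,220,225,5),crop(s['image'],215,95,275,155,350/60)]))
E
```

```text
tray [ 0.5145 -0.0406 -0.0117] [ 0.5117 -0.0627  0.03  ] [ 0.4979 -0.0344  0.03  ]
inner [ 0.5077 -0.0215  0.0278] [ 0.5102 -0.0224  0.03  ] [ 0.5024 -0.0213  0.03  ]
outer [ 0.5054 -0.0654  0.0347] [ 0.5106 -0.0622  0.03  ] [ 0.4994 -0.0663  0.03  ]
new [0.5469 0.2347 0.0322] [0.5474 0.237  0.03  ] [0.5475 0.2351 0.03  ]
blue [0.4109 0.2779 0.0203] [0.4118 0.2671 0.03  ] [0.4085 0.2749 0.03  ]
turq [ 0.6277 -0.0188  0.0315] [ 0.6238 -0.019   0.03  ] [ 0.6353 -0.0191  0.03  ]
```

View pics/c1.png

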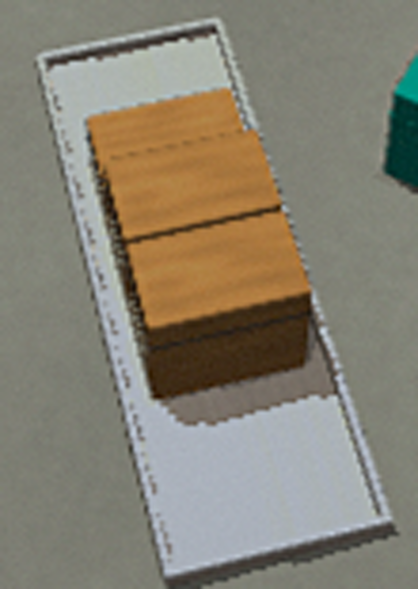

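View pics/c2.png

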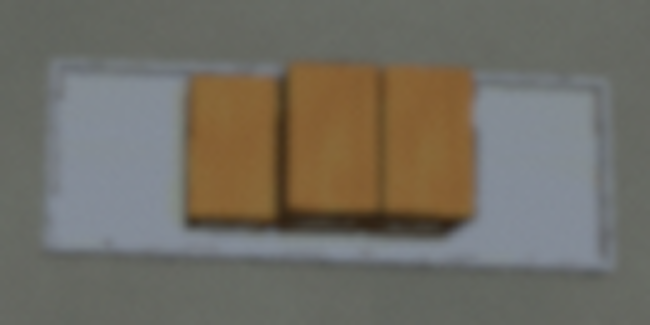

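View pics/c3.png

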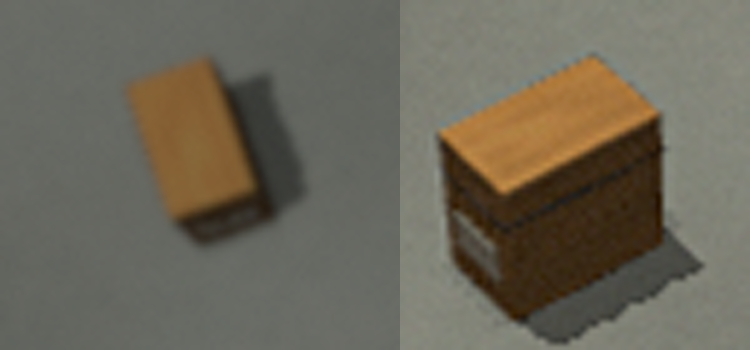

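```bash
cat > fit.py <<'E'
from h import *
from scipy.optimize import least_squares
def fit(obs,L,W,z,guess):
    # obs list of (cam, 4 px); corners ordered any; L along local x, W along local y; assign nearest
    def cor(p):
        c,s=np.cos(p[2]),np.sin(p[2])
        return [np.array([p[0]+c*a*L/2-s*b*W/2,p[1]+s*a*L/2+c*b*W/2,z]) for a,b in((1,1),(1,-1),(-1,-1),(-1,1))]
    def f(p):
        r=[]
        for d,pts in obs:
            pr=np.array([proj(d,c) for c in cor(p)]); pts=np.array(pts)
            best=min((pr-np.roll(pts[::k],i,0) for i in range(4) for k in (1,-1)),key=lambda e:(e**2).sum()); r.append(best.ravel())
        return np.concatenate(r)
    q=least_squares(f,guess); return q.x, np.sqrt((q.fun**2).mean())
def px(pts,s,ox,oy): return [((x+.5)/s-.5+ox,(y+.5)/s-.5+oy) for x,y in pts]
E
python3 - <<'E'
from fit import *
np.set_printoptions(precision=4,suppress=True)
s=np.load('s.npy',allow_pickle=True).item();t=np.load('t.npy',allow_pickle=True).item()
T=dict(tray=px([(52,58),(610,78),(614,268),(42,250)],5,245,170),outer=px([(384,66),(472,70),(474,218),(384,216)],5,245,170),inner=px([(290,64),(381,67),(379,214),(288,212)],5,245,170),new=px([(127,90),(210,58),(255,190),(175,220)],5,140,155))
S=dict(tray=px([(38,58),(218,20),(395,527),(168,578)],3.8,215,190),outer=px([(127,240),(280,208),(310,292),(148,328)],3.8,215,190),inner=px([(105,160),(250,132),(280,208),(127,240)],3.8,215,190),new=px([(40,133),(193,55),(260,115),(103,193)],5.833,215,95))
G=dict(tray=(.5,-.04,0,.082,.236,.01),outer=(.505,-.065,0,.06,.036,.06),inner=(.505,-.025,0,.06,.036,.06),new=(.547,.235,.2,.06,.036,.056))
for k,g in G.items():
    for nm,o in (("top",[(t,T[k])]),("side",[(s,S[k])]),("both",[(t,T[k]),(s,S[k])])):
        p,e=fit(o,g[3],g[4],g[5],g[:3]); print(k,nm,p[:2],np.degrees(p[2]),e)
E
```

```text
tray top [ 0.508  -0.0353] -2.704765279635078 0.2643547473267367
tray side [ 0.5085 -0.0334] -2.6416683073426044 0.47738964718534255
tray both [ 0.5083 -0.0341] -2.658802312452632 0.5349076787545753
outer top [ 0.5049 -0.0673] -2.7941905263026725 0.22312830527207295
outer side [ 0.5066 -0.064 ] -3.0207702827609375 0.5490359371973378
outer both [ 0.5059 -0.0653] -2.9347071726097345 0.8616541252755539
inner top [ 0.5066 -0.0305] -3.0575267505791044 0.1592662695956258
inner side [ 0.508  -0.0278] -2.678993102664102 0.8697520527806408
inner both [ 0.5075 -0.029 ] -2.82868181996634 0.8688097117113477
new top [0.5412 0.2343] 21.004554966988223 0.42887682113453907
new side [0.5434 0.2391] 20.49696948797326 0.33292548189121346
new both [0.5423 0.236 ] 20.770269888503663 0.8736609634818231
```

```bash
cat > plan.py <<'E'
import sys,numpy as np
from rig import bot
# plan.py x y z yawdeg n : rows to go from here; grip tool down
s=bot.read_state(); R=np.array(s['tcp_rot']); p=np.array(s['position'])
x,y,z,yaw,n=[float(a) for a in sys.argv[1:6]]; n=int(n)
y0=np.degrees(np.arctan2(R[1,0],R[0,0])); dy=(yaw-y0+90)%180-90
print('t',round(s['time_s'],2),'pos',p.round(4),'yaw',round(y0,2),'tilt',R[:2,2].round(4),'F',np.round(s['force'],1),'open',round(s['opening'],3),'j6',np.round(s['joint_positions'][5],1))
d=(np.array([x,y,z])-p)*1000/n
for k in range(n):
    a=np.radians(y0+dy*k/n); c,sn=np.cos(a),np.sin(a)
    print([[round(c*d[0]+sn*d[1],1),round(sn*d[0]-c*d[1],1),round(-d[2],1)],round(-np.radians(dy/n),4)])
E
python3 plan.py .506 -.066 .2 -2.7 20
```

```text
t 0.6 pos [0.1947 0.5939 0.2226] yaw 71.85 tilt [-0.  0.] F [0.5 0.4 0.2] open 1.003 j6 -10.2
[[np.float64(-26.5), np.float64(25.1), np.float64(1.1)], np.float64(0.0651)]
[[np.float64(-24.8), np.float64(26.7), np.float64(1.1)], np.float64(0.0651)]
[[np.float64(-23.0), np.float64(28.3), np.float64(1.1)], np.float64(0.0651)]
[[np.float64(-21.1), np.float64(29.7), np.float64(1.1)], np.float64(0.0651)]
[[np.float64(-19.2), np.float64(31.0), np.float64(1.1)], np.float64(0.0651)]
[[np.float64(-17.1), np.float64(32.2), np.float64(1.1)], np.float64(0.0651)]
[[np.float64(-15.0), np.float64(33.3), np.float64(1.1)], np.float64(0.0651)]
[[np.float64(-12.8), np.float64(34.2), np.float64(1.1)], np.float64(0.0651)]
[[np.float64(-10.5), np.float64(34.9), np.float64(1.1)], np.float64(0.0651)]
[[np.float64(-8.2), np.float64(35.5), np.float64(1.1)], np.float64(0.0651)]
[[np.float64(-5.9), np.float64(36.0), np.float64(1.1)], np.float64(0.0651)]
[[np.float64(-3.6), np.float64(36.3), np.float64(1.1)], np.float64(0.0651)]
[[np.float64(-1.2), np.float64(36.5), np.float64(1.1)], np.float64(0.0651)]
[[np.float64(1.2), np.float64(36.5), np.float64(1.1)], np.float64(0.0651)]
[[np.float64(3.6), np.float64(36.3), np.float64(1.1)], np.float64(0.0651)]
[[np.float64(5.9), np.float64(36.0), np.float64(1.1)], np.float64(0.0651)]
[[np.float64(8.2), np.float64(35.5), np.float64(1.1)], np.float64(0.0651)]
[[np.float64(10.5), np.float64(34.9), np.float64(1.1)], np.float64(0.0651)]
[[np.float64(12.8), np.float64(34.2), np.float64(1.1)], np.float64(0.0651)]
[[np.float64(15.0), np.float64(33.3), np.float64(1.1)], np.float64(0.0651)]
```

Candidates:
- **New box:** brown at top (180,183) or blue at (158,250). I choose the brown one.
- **Outer box:** brown at top (327,204) or turquoise at (301,142). I choose the brown one. The crop shows the low box at the left (+y) end and the outer box at the right (-y) end.

The crops confirm both choices, so I'm moving over the outer box.

Request:
{"op": "send_rows", "data": {"motion": [[[-26.5,25,1],0.065],[[-25,27,1],0.065],[[-23,28,1],0.065],[[-21,30,1],0.065],[[-19,31,1],0.065]], "gripper": 0}}

```text
time_s: 1.02
position: [0.2726, 0.4315, 0.2172]
tcp_rot: [[0.601, 0.799, 0.004], [0.799, -0.601, 0.01], [0.01, -0.003, -1.0]]
force: [0.2, -0.6, 0.6]
opening: 0.999
```

Request:
{"op": "send_rows", "data": {"motion": [[[-17,32,1],0.065],[[-15,33,1],0.065],[[-13,34,1],0.065],[[-10.5,35,1],0.065],[[-8,35.5,1],0.065]]}}

```text
time_s: 1.43
position: [0.3514, 0.2592, 0.2121]
tcp_rot: [[0.832, 0.555, 0.008], [0.555, -0.832, 0.012], [0.013, -0.005, -1.0]]
force: [0.7, -0.1, -0.1]
opening: 1.003
```

Request:
{"op": "send_rows", "data": {"motion": [[[-6,36,1],0.065],[[-3.5,36,1],0.065],[[-1,36.5,1],0.065],[[1,36.5,1],0.065],[[3.5,36,1],0.065]]}}

```text
time_s: 1.85
position: [0.4288, 0.0846, 0.2075]
tcp_rot: [[0.97, 0.244, 0.014], [0.244, -0.97, 0.013], [0.017, -0.009, -1.0]]
force: [-0.1, 1.1, -0.9]
opening: 1.001
```

```bash
python3 plan.py .506 -.066 .16 -2.7 10
```

```text
t 1.85 pos [0.4288 0.0846 0.2075] yaw 14.11 tilt [0.014  0.0127] F [-0.1  1.1 -0.9] open 1.001 j6 -18.8
[[np.float64(3.8), np.float64(16.5), np.float64(4.8)], np.float64(0.0293)]
[[np.float64(4.3), np.float64(16.4), np.float64(4.8)], np.float64(0.0293)]
[[np.float64(4.8), np.float64(16.2), np.float64(4.8)], np.float64(0.0293)]
[[np.float64(5.2), np.float64(16.1), np.float64(4.8)], np.float64(0.0293)]
[[np.float64(5.7), np.float64(15.9), np.float64(4.8)], np.float64(0.0293)]
[[np.float64(6.2), np.float64(15.8), np.float64(4.8)], np.float64(0.0293)]
[[np.float64(6.6), np.float64(15.6), np.float64(4.8)], np.float64(0.0293)]
[[np.float64(7.1), np.float64(15.4), np.float64(4.8)], np.float64(0.0293)]
[[np.float64(7.5), np.float64(15.1), np.float64(4.8)], np.float64(0.0293)]
[[np.float64(8.0), np.float64(14.9), np.float64(4.8)], np.float64(0.0293)]
```

Request:
{"op": "send_rows", "data": {"motion": [[[4,16.5,5],0.03],[[4.5,16.5,5],0.03],[[5,16,5],0.03],[[5,16,5],0.03],[[5.5,16,5],0.03]]}}

```text
time_s: 2.27
position: [0.4736, -0.0006, 0.1839]
tcp_rot: [[0.997, 0.079, 0.024], [0.078, -0.997, 0.01], [0.024, -0.008, -1.0]]
force: [0.3, 0.0, -0.2]
opening: 0.996
```

Request:
{"op": "send_rows", "data": {"motion": [[[6,15.5,5],0.03],[[6.5,15.5,5],0.03],[[7,15.5,5],0.03],[[7.5,15,5],0.03],[[8,15,5],0.03]]}}

```text
time_s: 2.68
position: [0.5132, -0.0814, 0.1589]
tcp_rot: [[0.996, -0.08, 0.027], [-0.081, -0.997, 0.009], [0.026, -0.011, -1.0]]
force: [0.1, 0.1, -0.3]
opening: 1.002
```

```bash
python3 plan.py .506 -.066 .12 -2.7 5; python3 - <<'E'
from rig import *
from h import *
w=capture("wrist"); cv2.imwrite('pics/w1.png',w['image']); np.save('w.npy',w,allow_pickle=True)
for n in("inner_box_center","outer_box_center"): print([(r['xy'],r['p'],ray(w,r['xy'],.032).round(4)) for r in place_of("wrist",n)])
E
```

```text
t 2.68 pos [ 0.5132 -0.0814  0.1589] yaw -4.62 tilt [0.0267 0.0092] F [ 0.1  0.1 -0.3] open 1.002 j6 -18.3
[[np.float64(-1.7), np.float64(-3.0), np.float64(7.8)], np.float64(-0.0067)]
[[np.float64(-1.7), np.float64(-3.0), np.float64(7.8)], np.float64(-0.0067)]
[[np.float64(-1.6), np.float64(-3.0), np.float64(7.8)], np.float64(-0.0067)]
[[np.float64(-1.6), np.float64(-3.0), np.float64(7.8)], np.float64(-0.0067)]
[[np.float64(-1.6), np.float64(-3.0), np.float64(7.8)], np.float64(-0.0067)]
[([243.9, 135.3], 0.58, array([ 0.5094, -0.0254,  0.032 ]))]
[([243.4, 173.1], 0.67, array([ 0.5056, -0.0621,  0.032 ])), ([366.2, 112.9], 0.67, array([ 0.6274, -0.0142,  0.032 ]))]
```

View pics/w1.png

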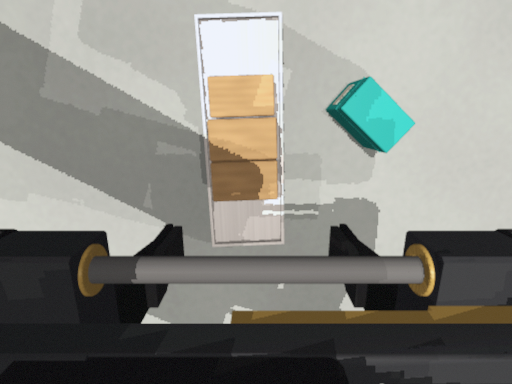

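Request:
{"op": "send_rows", "data": {"motion": [[[-2,-3,8],-0.007],[[-2,-3,8],-0.007],[[-2,-3,8],-0.007],[[-2,-3,8],-0.007],[[-2,-3,8],-0.007]]}}

```text
time_s: 3.25
position: [0.5027, -0.0603, 0.1176]
tcp_rot: [[0.999, -0.037, 0.027], [-0.038, -0.999, 0.01], [0.027, -0.011, -1.0]]
force: [-0.3, 0.1, -0.2]
opening: 0.994
```

```bash
python3 plan.py .506 -.065 .07 -2.7 5
```

```text
t 3.25 pos [ 0.5027 -0.0603  0.1176] yaw -2.15 tilt [0.0274 0.0101] F [-0.3  0.1 -0.2] open 0.994 j6 -19.2
[[np.float64(0.7), np.float64(0.9), np.float64(9.5)], np.float64(0.0019)]
[[np.float64(0.7), np.float64(0.9), np.float64(9.5)], np.float64(0.0019)]
[[np.float64(0.7), np.float64(0.9), np.float64(9.5)], np.float64(0.0019)]
[[np.float64(0.7), np.float64(0.9), np.float64(9.5)], np.float64(0.0019)]
[[np.float64(0.7), np.float64(0.9), np.float64(9.5)], np.float64(0.0019)]
```

```bash
cat > plan.py <<'E'
import sys,numpy as np
from rig import bot
from scipy.spatial.transform import Rotation as Ro
s=bot.read_state(); R=np.array(s['tcp_rot']); p=np.array(s['position'])
x,y,z,yaw,n=[float(a) for a in sys.argv[1:6]]; n=int(n)
y0=np.degrees(np.arctan2(R[1,0],R[0,0])); dy=(yaw-y0+90)%180-90
print('t',round(s['time_s'],2),'pos',p.round(4),'yaw',round(y0,2),'tilt',R[:2,2].round(4),'F',np.round(s['force'],1),'open',round(s['opening'],3),'j',np.round(s['joint_positions'],1))
d=(np.array([x,y,z])-p)*1000/n
for k in range(n):
    v=(R@Ro.from_rotvec([0,0,-np.radians(dy)*k/n]).as_matrix()).T@d
    if k in(0,n//2,n-1) or n>5 : print(k,[float(round(a,1)) for a in v],round(float(-np.radians(dy/n)),4))
E
python3 plan.py .5055 -.065 .07 -2.7 5
```

```text
t 3.25 pos [ 0.5027 -0.0603  0.1176] yaw -2.15 tilt [0.0274 0.0101] F [-0.3  0.1 -0.2] open 0.994 j [-20.2  30.  105.7   1.6  43.  -19.2]
0 [0.3, 1.0, 9.5] 0.0019
2 [0.3, 1.0, 9.5] 0.0019
4 [0.4, 1.0, 9.5] 0.0019
```

Request:
{"op": "send_rows", "data": {"motion": [[[0.5,1,9.5],0.002],[[0.5,1,9.5],0.002],[[0.5,1,9.5],0.002],[[0,1,9.5],0.002],[[0,1,9.5],0.002]]}}

```text
time_s: 3.67
position: [0.5024, -0.0605, 0.065]
tcp_rot: [[0.999, -0.041, 0.024], [-0.042, -0.999, 0.012], [0.023, -0.013, -1.0]]
force: [0.1, -0.3, -0.1]
opening: 0.996
```

```bash
python3 plan.py .5055 -.065 .022 -2.7 5;python3 - <<'E'
from rig import *
import cv2
s=capture("side")['image']
cv2.imwrite('pics/s1.png',cv2.resize(s[150:360,180:400],None,fx=2.7,fy=2.7,interpolation=cv2.INTER_CUBIC))
E
```

```text
t 3.67 pos [ 0.5024 -0.0605  0.065 ] yaw -2.39 tilt [0.0237 0.0118] F [ 0.1 -0.3 -0.1] open 0.996 j [-20.2  35.6 107.4   1.9  35.9 -19.4]
0 [0.5, 1.0, 8.6] 0.0011
2 [0.5, 1.0, 8.6] 0.0011
4 [0.5, 1.0, 8.6] 0.0011
```

View pics/s1.png

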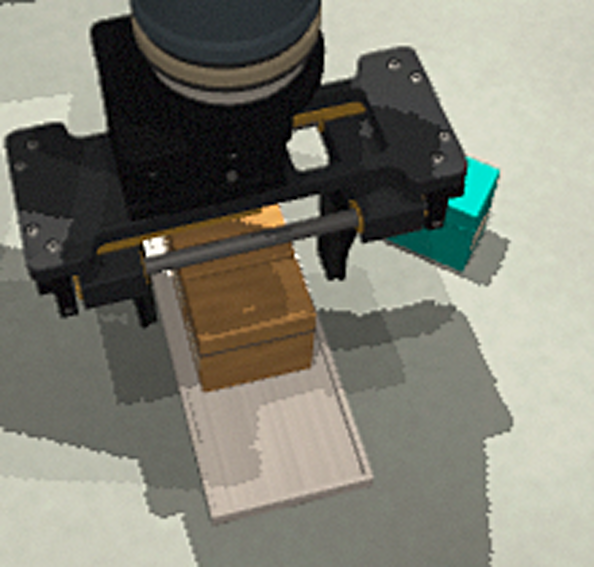

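Request:
{"op": "send_rows", "data": {"motion": [[[1,2,8],0.003],[[1,2,8],0.002],[[1,2,8],0.002],[[1,1.5,8],0.002],[[1,1,8],0.002]]}}

```text
time_s: 4.13
position: [0.5083, -0.0702, 0.0197]
tcp_rot: [[0.998, -0.054, 0.023], [-0.055, -0.998, 0.012], [0.022, -0.013, -1.0]]
force: [-0.1, -0.3, -0.6]
opening: 1.003
```

```bash
python3 plan.py .5055 -.066 .021 -2.7 5
```

```text
t 4.13 pos [ 0.5083 -0.0702  0.0197] yaw -3.14 tilt [0.0227 0.012 ] F [-0.1 -0.3 -0.6] open 1.003 j [-21.   41.  107.3   2.2  30.8 -19.8]
0 [-0.6, -0.8, -0.3] -0.0015
2 [-0.6, -0.8, -0.3] -0.0015
4 [-0.6, -0.8, -0.3] -0.0015
```

Request:
{"op": "send_rows", "data": {"motion": [[[-1,-2,0],0],[[-1,-1,0],0],[[0,0,0],0],[[0,0,0],0],[[0,0,0],0]]}}

```text
time_s: 4.55
position: [0.5059, -0.0669, 0.0178]
tcp_rot: [[0.998, -0.055, 0.02], [-0.056, -0.998, 0.013], [0.02, -0.014, -1.0]]
force: [-0.8, -0.6, 0.6]
opening: 1.007
```

Request:
{"op": "send_rows", "data": {"motion": [[[0,0,0],0],[[0,0,0],0],[[0,0,0],0],[[0,0,0],0],[[0,0,0],0]], "gripper": 1}}

```text
time_s: 4.97
position: [0.5067, -0.067, 0.0193]
tcp_rot: [[0.998, -0.055, 0.023], [-0.055, -0.998, 0.012], [0.023, -0.013, -1.0]]
force: [0.2, 0.3, -0.0]
opening: 0.705
```

Request:
{"op": "send_rows", "data": {"motion": [[[0,0,0],0],[[0,0,0],0],[[0,0,0],0],[[0,0,0],0],[[0,0,0],0]]}}

```text
time_s: 5.38
position: [0.5067, -0.067, 0.0194]
tcp_rot: [[0.998, -0.055, 0.023], [-0.055, -0.998, 0.012], [0.023, -0.013, -1.0]]
force: [-0.1, -0.8, 0.5]
opening: 0.689
```

```bash
python3 plan.py .5045 -.115 .021 -2.7 10; python3 - <<'E'
from rig import *
import cv2
s=capture("side")['image']
cv2.imwrite('pics/s2.png',cv2.resize(s[150:360,180:400],None,fx=2.7,fy=2.7,interpolation=cv2.INTER_CUBIC))
E
```

```text
t 5.38 pos [ 0.5067 -0.067   0.0194] yaw -3.16 tilt [0.0232 0.0119] F [-0.1 -0.8  0.5] open 0.689 j [-20.8  40.9 107.6   2.2  30.5 -19.5]
0 [0.1, 4.8, -0.2] -0.0008
1 [0.0, 4.8, -0.2] -0.0008
2 [0.0, 4.8, -0.2] -0.0008
3 [0.0, 4.8, -0.2] -0.0008
4 [0.0, 4.8, -0.2] -0.0008
5 [0.0, 4.8, -0.2] -0.0008
6 [0.0, 4.8, -0.2] -0.0008
7 [0.0, 4.8, -0.2] -0.0008
8 [0.0, 4.8, -0.2] -0.0008
9 [0.0, 4.8, -0.2] -0.0008
```

View pics/s2.png

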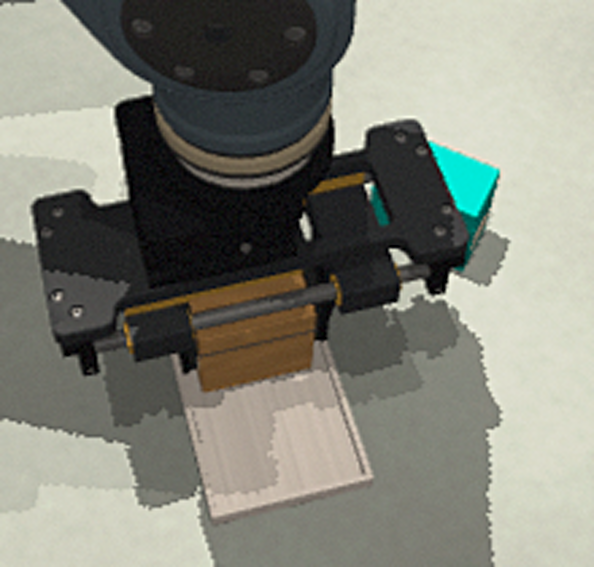

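Request:
{"op": "send_rows", "data": {"motion": [[[0,4,0],0],[[0,5,-0.1],0],[[0,5,-0.1],0],[[0,5,-0.1],0],[[0,5,-0.1],0]]}}

```text
time_s: 5.85
position: [0.5042, -0.0907, 0.0193]
tcp_rot: [[0.998, -0.055, 0.021], [-0.055, -0.998, 0.014], [0.02, -0.016, -1.0]]
force: [-0.0, 2.4, 0.3]
opening: 0.688
```

```bash
python3 plan.py .5045 -.115 .0195 -2.7 5
```

```text
t 5.85 pos [ 0.5042 -0.0907  0.0193] yaw -3.16 tilt [0.021  0.0145] F [-0.   2.4  0.3] open 0.688 j [-23.5  41.  107.3   2.4  30.9 -22.4]
0 [0.3, 4.8, -0.1] -0.0016
2 [0.3, 4.8, -0.1] -0.0016
4 [0.3, 4.8, -0.1] -0.0016
```

Request:
{"op": "send_rows", "data": {"motion": [[[0.3,5,-0.1],-0.001],[[0.3,5,-0.1],-0.001],[[0.3,5,-0.1],-0.001],[[0.3,5,-0.1],-0.001],[[0.3,4,-0.1],-0.001]]}}

```text
time_s: 6.27
position: [0.5037, -0.1183, 0.0193]
tcp_rot: [[0.999, -0.051, 0.02], [-0.051, -0.999, 0.015], [0.019, -0.016, -1.0]]
force: [0.3, 1.5, 0.1]
opening: 0.695
```

Request:
{"op": "send_rows", "data": {"motion": [[[0,0,0],0],[[0,0,0],0],[[0,0,0],0],[[0,0,0],0],[[0,0,0],0]]}}

```text
time_s: 6.68
position: [0.5039, -0.1197, 0.0193]
tcp_rot: [[0.998, -0.052, 0.02], [-0.052, -0.999, 0.014], [0.02, -0.015, -1.0]]
force: [-0.3, 0.8, 1.0]
opening: 0.692
```

```bash
python3 plan.py .5045 -.115 .0195 -2.7 5; python3 - <<'E'
from rig import *
import cv2
s=capture("side")['image']
cv2.imwrite('pics/s3.png',cv2.resize(s[150:360,180:400],None,fx=2.7,fy=2.7,interpolation=cv2.INTER_CUBIC))
E
```

```text
t 6.68 pos [ 0.5039 -0.1197  0.0193] yaw -2.97 tilt [0.0205 0.0141] F [-0.3  0.8  1. ] open 0.692 j [-26.5  41.2 106.4   2.4  31.7 -25.5]
0 [0.1, -1.0, -0.0] -0.0009
2 [0.1, -1.0, -0.0] -0.0009
4 [0.1, -1.0, -0.0] -0.0009
```

View pics/s3.png

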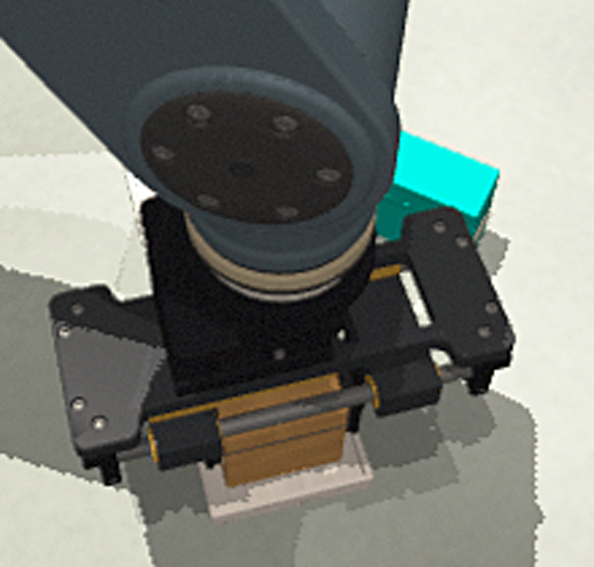

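Request:
{"op": "send_rows", "data": {"motion": [[[0,0,0],0],[[0,0,0],0],[[0,0,0],0],[[0,0,0],0],[[0,0,0],0]], "gripper": 0}}

```text
time_s: 7.15
position: [0.505, -0.1203, 0.0194]
tcp_rot: [[0.999, -0.05, 0.023], [-0.05, -0.999, 0.012], [0.022, -0.013, -1.0]]
force: [0.0, 0.3, -0.3]
opening: 0.955
```

Request:
{"op": "send_rows", "data": {"motion": [[[0,0,-3],0],[[0,0,-8],0],[[0,0,-12],0],[[0,0,-16],0],[[0,0,-20],0]]}}

```text
time_s: 7.57
position: [0.501, -0.12, 0.0783]
tcp_rot: [[0.999, -0.05, 0.015], [-0.05, -0.999, 0.016], [0.014, -0.017, -1.0]]
force: [-0.3, 0.3, -0.1]
opening: 1.0
```

Request:
{"op": "send_rows", "data": {"motion": [[[0,0,-25],0],[[0,0,-25],0],[[0,0,-20],0],[[0,0,-10],0],[[0,0,0],0]]}}

```text
time_s: 7.98
position: [0.5007, -0.1219, 0.1687]
tcp_rot: [[0.999, -0.05, 0.022], [-0.05, -0.999, 0.012], [0.021, -0.013, -1.0]]
force: [-0.9, -0.3, 0.5]
opening: 0.999
```

```bash
python3 plan.py .543 .236 .16 20.8 15
```

```text
t 7.98 pos [ 0.5007 -0.1219  0.1687] yaw -2.87 tilt [0.0221 0.0119] F [-0.9 -0.3  0.5] open 0.999 j [-26.8  25.9 101.7   1.5  51.6 -24.9]
0 [1.6, -24.0, 0.9] -0.0275
1 [2.3, -23.9, 0.9] -0.0275
2 [2.9, -23.8, 0.9] -0.0275
3 [3.6, -23.7, 0.9] -0.0275
4 [4.2, -23.6, 0.9] -0.0275
5 [4.9, -23.5, 0.9] -0.0275
6 [5.5, -23.4, 0.9] -0.0275
7 [6.2, -23.2, 0.9] -0.0275
8 [6.8, -23.0, 0.9] -0.0275
9 [7.4, -22.8, 0.9] -0.0275
10 [8.1, -22.6, 0.9] -0.0275
11 [8.7, -22.4, 0.9] -0.0275
12 [9.3, -22.1, 0.9] -0.0275
13 [9.9, -21.9, 0.9] -0.0275
14 [10.5, -21.6, 0.9] -0.0275
```

Request:
{"op": "send_rows", "data": {"motion": [[[1.5,-20,0],-0.02],[[2,-24,1],-0.027],[[3,-24,1],-0.027],[[3.5,-24,1],-0.027],[[4,-23.5,1],-0.027]]}}

```text
time_s: 8.4
position: [0.5158, -0.0079, 0.1678]
tcp_rot: [[0.997, 0.074, 0.027], [0.074, -0.997, 0.007], [0.028, -0.005, -1.0]]
force: [1.3, 0.7, 0.3]
opening: 1.003
```

Request:
{"op": "send_rows", "data": {"motion": [[[5,-23.5,1],-0.027],[[5.5,-23.5,1],-0.027],[[6,-23,1],-0.027],[[7,-23,1],-0.027],[[7.5,-23,1],-0.027]]}}

```text
time_s: 8.82
position: [0.5285, 0.1172, 0.1616]
tcp_rot: [[0.977, 0.213, 0.021], [0.213, -0.977, 0.008], [0.023, -0.003, -1.0]]
force: [-0.3, 0.2, -0.1]
opening: 1.004
```

```bash
python3 plan.py .543 .236 .16 20.8 6;python3 - <<'E'
from rig import *
from h import *
t=capture("top"); s=capture("side");w=capture("wrist")
cv2.imwrite('pics/t4.png',np.hstack([crop(t['image'],245,170,375,235,3.8),])); cv2.imwrite('pics/s4.png',crop(s['image'],215,190,325,345,3.8))
cv2.imwrite('pics/w4.png',w['image'])
np.save('s4.npy',s,allow_pickle=True);np.save('t4.npy',t,allow_pickle=True);np.save('w4.npy',w,allow_pickle=True)
E
```

```text
t 8.82 pos [0.5285 0.1172 0.1616] yaw 12.32 tilt [0.0215 0.0076] F [-0.3  0.2 -0.1] open 1.004 j [  0.4  28.1  98.6   0.5  52.  -12.2]
0 [6.6, -18.8, 0.5] -0.0247
1 [7.0, -18.7, 0.5] -0.0247
2 [7.5, -18.5, 0.5] -0.0247
3 [7.9, -18.3, 0.5] -0.0247
4 [8.4, -18.1, 0.5] -0.0247
5 [8.8, -17.9, 0.5] -0.0247
```

View pics/s4.png

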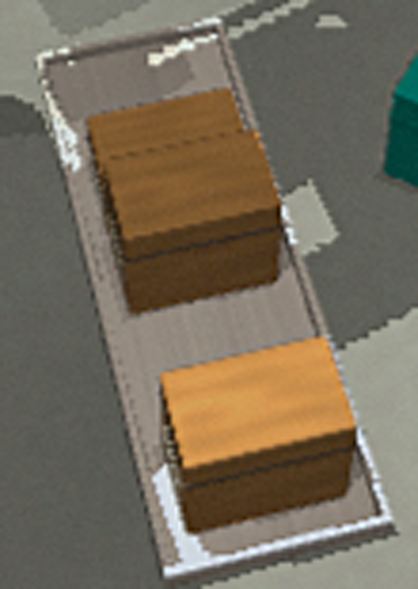

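View pics/w4.png

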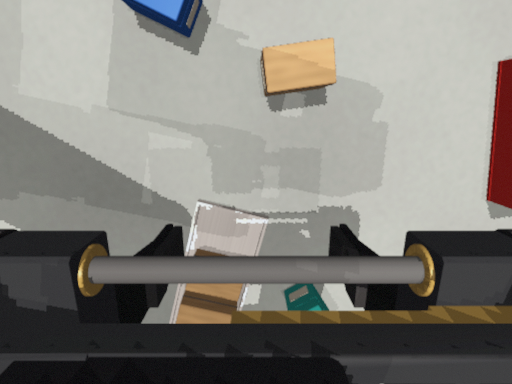

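View pics/t4.png

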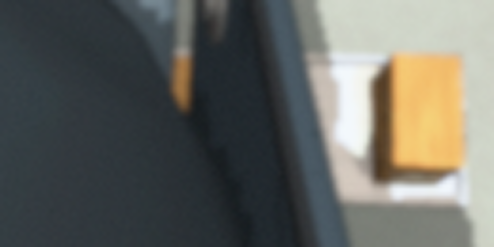

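```bash
python3 - <<'E'
from fit import *
s=np.load('s4.npy',allow_pickle=True).item();w=np.load('w4.npy',allow_pickle=True).item()
for nm,o,z,g in (("outer",[(s,px([(162,375),(325,338),(355,428),(183,468)],3.8,215,190))],.06,(.504,-.118,0)),("inner",[(s,px([(107,160),(250,132),(280,208),(127,240)],3.8,215,190))],.06,(.506,-.03,0)),("new",[(w,[(262,46),(334,39),(336,84),(268,94)])],.056,(.543,.235,.3))):
    p,e=fit(o,.06,.036,z,g);print(nm,p[:2].round(4),np.degrees(p[2]),e)
    K,R,t=P(w)
cv2.imwrite('pics/w4c.png',crop(w['image'],240,20,360,110,6))
E
```

```text
outer [ 0.5036 -0.118 ] -3.287550890886731 0.5995895049628459
inner [ 0.5082 -0.0278] -2.8047322316107617 0.9527535420675807
new [0.5432 0.2381] 19.19335538254238 0.7974288194362903
```

View pics/w4c.png

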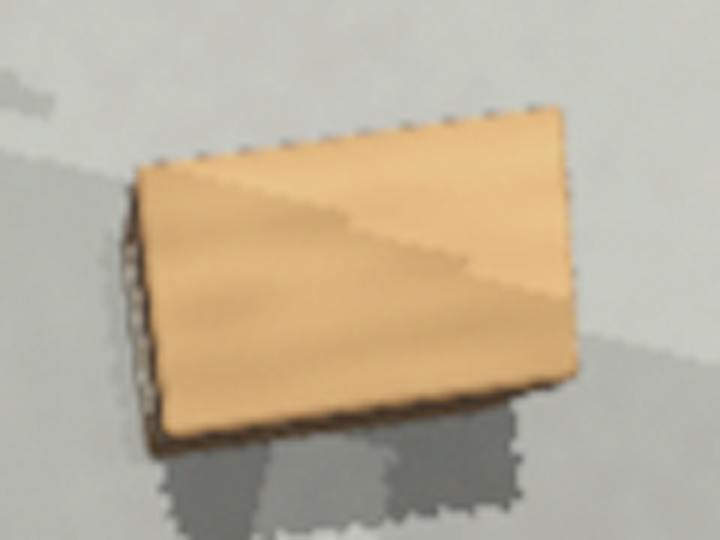

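Request:
{"op": "send_rows", "data": {"motion": [[[6.5,-18,1],-0.025],[[7,-18,1],-0.025],[[7,-18,1],-0.025],[[7.5,-17,1],-0.025],[[8,-16,1],-0.025]]}}

```text
time_s: 9.38
position: [0.5391, 0.2061, 0.1555]
tcp_rot: [[0.944, 0.331, 0.016], [0.331, -0.944, 0.003], [0.016, 0.002, -1.0]]
force: [0.1, -0.8, 0.6]
opening: 0.996
```

Request:
{"op": "send_rows", "data": {"motion": [[[1,-3,4],-0.008],[[0,0,6],0],[[0,0,8],0],[[0,0,8],0],[[0,0,6],0]]}}

```text
time_s: 9.8
position: [0.5396, 0.2065, 0.1206]
tcp_rot: [[0.941, 0.337, 0.016], [0.337, -0.942, 0.002], [0.016, 0.004, -1.0]]
force: [-0.6, 0.1, 0.4]
opening: 1.0
```

```bash
python3 plan.py .543 .2365 .075 20.5 5
```

```text
t 9.8 pos [0.5396 0.2065 0.1206] yaw 19.69 tilt [0.016  0.0016] F [-0.6  0.1  0.4] open 1.0 j [ 9.9 34.1 94.9 -0.1 50.1 -9.7]
0 [2.5, -5.5, 9.1] -0.0028
2 [2.5, -5.4, 9.1] -0.0028
4 [2.6, -5.4, 9.1] -0.0028
```

Request:
{"op": "send_rows", "data": {"motion": [[[2.5,-6,6],-0.004],[[2.5,-6,8],-0.004],[[2.5,-6,9],-0.004],[[2.5,-6,9],-0.003],[[2.5,-5,9],-0.003]]}}

```text
time_s: 10.22
position: [0.5419, 0.2371, 0.0748]
tcp_rot: [[0.937, 0.35, 0.014], [0.35, -0.937, 0.001], [0.013, 0.004, -1.0]]
force: [-1.0, 0.2, 1.1]
opening: 1.003
```

```bash
python3 plan.py .543 .2365 .016 20.5 5;python3 - <<'E'
from rig import *
from h import *
t=capture("top"); s=capture("side")
cv2.imwrite('pics/t5.png',np.hstack([crop(t['image'],120,140,240,240,3.2),crop(s['image'],160,60,300,200,320/140)]))
E
```

```text
t 10.22 pos [0.5419 0.2371 0.0748] yaw 20.47 tilt [0.0137 0.0007] F [-1.   0.2  1.1] open 1.003 j [12.9 38.9 94.3 -0.2 46.  -7.4]
0 [0.0, 0.1, 11.8] -0.0001
2 [0.0, 0.1, 11.8] -0.0001
4 [0.0, 0.1, 11.8] -0.0001
```

View pics/t5.png

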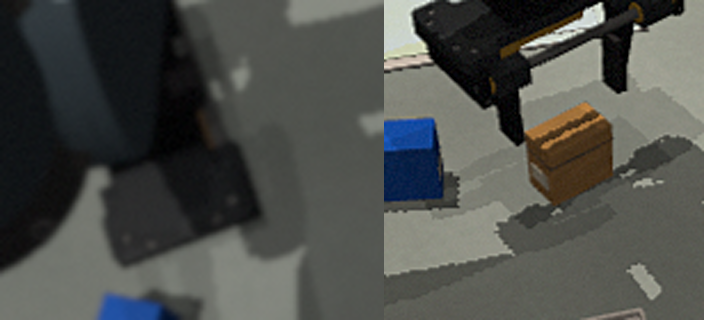

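Request:
{"op": "send_rows", "data": {"motion": [[[0,0,10],0],[[0,0,12],0],[[0,0,12],0],[[0,0,10],0],[[0,0,8],0]]}}

```text
time_s: 10.73
position: [0.5432, 0.2383, 0.0191]
tcp_rot: [[0.936, 0.352, 0.016], [0.352, -0.936, 0.001], [0.015, 0.005, -1.0]]
force: [-0.7, -0.1, -0.2]
opening: 0.998
```

Request:
{"op": "send_rows", "data": {"motion": [[[0,0,1],0],[[0,0,0],0],[[0,0,0],0],[[0,0,0],0],[[0,0,0],0]]}}

```text
time_s: 11.15
position: [0.5422, 0.2374, 0.0156]
tcp_rot: [[0.936, 0.352, 0.012], [0.352, -0.936, -0.0], [0.011, 0.004, -1.0]]
force: [-0.3, -0.3, -0.6]
opening: 0.996
```

```bash
python3 plan.py .543 .2365 .016 20.5 5;python3 - <<'E'
from rig import *
from h import *
s=capture("side")
cv2.imwrite('pics/t6.png',crop(s['image'],160,60,300,200,4))
E
```

```text
t 11.15 pos [0.5422 0.2374 0.0156] yaw 20.59 tilt [ 0.0121 -0.0001] F [-0.3 -0.3 -0.6] open 0.996 j [12.9 44.5 95.3 -0.3 39.6 -7.5]
0 [0.1, 0.2, -0.1] 0.0003
2 [0.1, 0.2, -0.1] 0.0003
4 [0.1, 0.2, -0.1] 0.0003
```

View pics/t6.png

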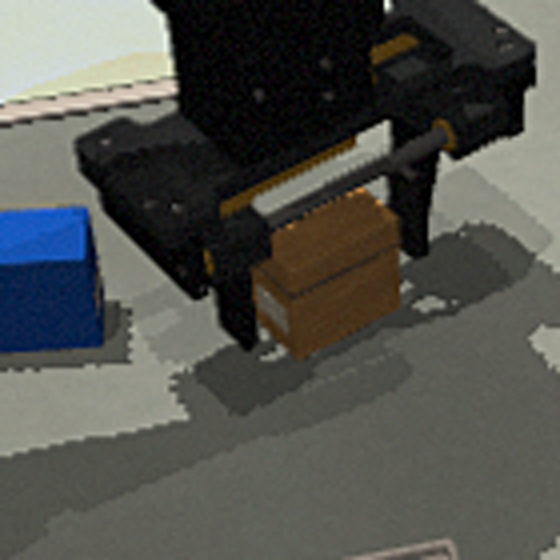

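The box is between the fingers, so I'm closing the gripper.

Request:
{"op": "send_rows", "data": {"motion": [[[0,0,0],0],[[0,0,0],0],[[0,0,0],0],[[0,0,0],0],[[0,0,0],0]], "gripper": 1}}

```text
time_s: 11.62
position: [0.5435, 0.2378, 0.0175]
tcp_rot: [[0.936, 0.352, 0.016], [0.352, -0.936, 0.001], [0.015, 0.005, -1.0]]
force: [-0.6, 0.5, 0.0]
opening: 0.703
```

Request:
{"op": "send_rows", "data": {"motion": [[[0,0,0],0],[[0,0,0],0],[[0,0,0],0],[[0,0,0],0],[[0,0,0],0]]}}

```text
time_s: 12.03
position: [0.5433, 0.2378, 0.0176]
tcp_rot: [[0.936, 0.352, 0.016], [0.352, -0.936, 0.001], [0.015, 0.005, -1.0]]
force: [1.4, -0.4, 0.1]
opening: 0.687
```

Request:
{"op": "send_rows", "data": {"motion": [[[0,0,-4],0],[[0,0,-8],0],[[0,0,-14],0],[[0,0,-18],0],[[0,0,-18],0]]}}

```text
time_s: 12.45
position: [0.5377, 0.2365, 0.0775]
tcp_rot: [[0.936, 0.352, 0.002], [0.352, -0.936, -0.002], [0.001, 0.003, -1.0]]
force: [0.6, 0.2, -2.5]
opening: 0.69
```

Request:
{"op": "send_rows", "data": {"motion": [[[0,0,-18],0],[[0,0,-18],0],[[0,0,-14],0],[[0,0,-8],0],[[0,0,0],0]]}}

```text
time_s: 12.87
position: [0.5377, 0.2369, 0.1435]
tcp_rot: [[0.936, 0.352, 0.007], [0.352, -0.936, -0.001], [0.006, 0.003, -1.0]]
force: [0.6, 0.6, -2.5]
opening: 0.69
```

```bash
python3 plan.py .506 -.074 .15 -2.7 20;python3 - <<'E'
from rig import *
from h import *
s=capture("side")
cv2.imwrite('pics/t7.png',crop(s['image'],160,20,340,200,3))
E
```

```text
t 12.87 pos [0.5377 0.2369 0.1435] yaw 20.59 tilt [ 0.0071 -0.0011] F [ 0.6  0.6 -2.5] open 0.69 j [13.  33.  92.1 -0.2 54.5 -7.5]
0 [-6.9, 14.0, -0.3] 0.0203
1 [-6.7, 14.1, -0.3] 0.0203
2 [-6.4, 14.3, -0.3] 0.0203
3 [-6.1, 14.4, -0.3] 0.0203
4 [-5.8, 14.5, -0.3] 0.0203
5 [-5.5, 14.6, -0.3] 0.0203
6 [-5.2, 14.7, -0.3] 0.0203
7 [-4.9, 14.8, -0.3] 0.0203
8 [-4.6, 14.9, -0.3] 0.0203
9 [-4.3, 15.0, -0.3] 0.0203
10 [-4.0, 15.1, -0.3] 0.0203
11 [-3.7, 15.2, -0.3] 0.0203
12 [-3.4, 15.3, -0.3] 0.0203
13 [-3.1, 15.3, -0.3] 0.0203
14 [-2.7, 15.4, -0.3] 0.0203
15 [-2.4, 15.4, -0.3] 0.0203
16 [-2.1, 15.5, -0.3] 0.0203
17 [-1.8, 15.5, -0.3] 0.0203
18 [-1.5, 15.6, -0.3] 0.0203
19 [-1.2, 15.6, -0.3] 0.0203
```

View pics/t7.png

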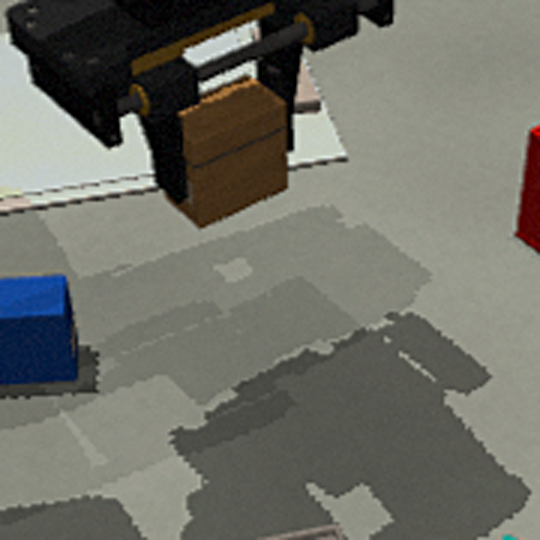

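Request:
{"op": "send_rows", "data": {"motion": [[[-7,13,0],0.02],[[-6.5,14,0],0.02],[[-6.5,14,0],0.02],[[-6,14,0],0.02],[[-6,14,0],0.02]]}}

```text
time_s: 13.33
position: [0.5243, 0.157, 0.1386]
tcp_rot: [[0.967, 0.253, -0.002], [0.253, -0.967, -0.003], [-0.002, 0.002, -1.0]]
force: [0.6, -0.7, -2.0]
opening: 0.686
```

Request:
{"op": "send_rows", "data": {"motion": [[[-5.5,14,0],0.02],[[-5,14.5,0],0.02],[[-5,14.5,0],0.02],[[-4.5,15,0],0.02],[[-4,15,0],0.02]]}}

```text
time_s: 13.75
position: [0.5085, 0.0702, 0.1332]
tcp_rot: [[0.99, 0.142, -0.017], [0.142, -0.99, -0.004], [-0.018, 0.002, -1.0]]
force: [0.8, -0.2, -2.6]
opening: 0.685
```

Request:
{"op": "send_rows", "data": {"motion": [[[-4,15,0],0.02],[[-3.5,15,0],0.02],[[-3.5,15,0],0.02],[[-3,15,0],0.02],[[-2.5,15,0],0.02]]}}

```text
time_s: 14.17
position: [0.4911, -0.0155, 0.1286]
tcp_rot: [[0.999, 0.028, -0.031], [0.028, -1.0, -0.003], [-0.031, 0.002, -1.0]]
force: [-0.8, -1.0, -1.0]
opening: 0.688
```

```bash
python3 plan.py .506 -.073 .13 -2.7 5
```

```text
t 14.17 pos [ 0.4911 -0.0155  0.1286] yaw 1.59 tilt [-0.0314 -0.0034] F [-0.8 -1.  -1. ] open 0.688 j [-14.5  29.1 104.9  -0.9  47.7 -15.5]
0 [2.6, 11.6, -0.3] 0.015
2 [3.0, 11.5, -0.3] 0.015
4 [3.3, 11.4, -0.3] 0.015
```

Request:
{"op": "send_rows", "data": {"motion": [[[3,10,0],0.014],[[3,11,0],0.014],[[3,11,0],0.014],[[3,10,0],0.014],[[3,8,0],0.014]]}}

```text
time_s: 14.58
position: [0.5026, -0.0729, 0.1253]
tcp_rot: [[0.998, -0.055, -0.039], [-0.055, -0.998, -0.001], [-0.039, 0.004, -0.999]]
force: [0.6, -0.3, -2.4]
opening: 0.687
```

Request:
{"op": "send_rows", "data": {"motion": [[[0,0,0],0],[[0,0,0],0],[[0,0,0],0],[[0,0,0],0],[[0,0,0],0]]}}

```text
time_s: 15.0
position: [0.5041, -0.074, 0.1251]
tcp_rot: [[0.998, -0.057, -0.038], [-0.057, -0.998, -0.001], [-0.038, 0.004, -0.999]]
force: [-0.3, 0.4, -2.6]
opening: 0.684
```

```bash
python3 plan.py .506 -.073 .09 -2.7 5;python3 - <<'E'
from rig import *
from h import *
s=capture("side");w=capture("wrist")
cv2.imwrite('pics/s8.png',crop(s['image'],180,140,350,345,2.8));cv2.imwrite('pics/w8.png',w['image'])
E
```

```text
t 15.0 pos [ 0.5041 -0.074   0.1251] yaw -3.25 tilt [-0.0381 -0.0014] F [-0.3  0.4 -2.6] open 0.684 j [-20.4  30.6 102.2  -1.1  49.2 -16.4]
0 [0.6, -0.2, 7.0] -0.0019
2 [0.6, -0.2, 7.0] -0.0019
4 [0.6, -0.2, 7.0] -0.0019
```

View pics/s8.png

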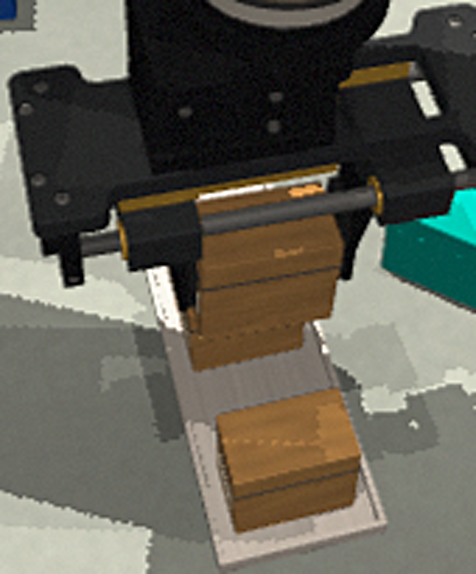

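View pics/w8.png

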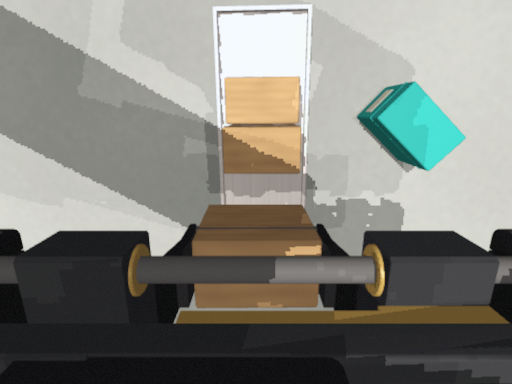

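Request:
{"op": "send_rows", "data": {"motion": [[[0.5,0,6],-0.002],[[0.5,0,7],-0.002],[[0.5,0,7],-0.002],[[0.5,0,7],-0.002],[[0.5,0,6],-0.002]]}}

```text
time_s: 15.52
position: [0.506, -0.0731, 0.0902]
tcp_rot: [[0.998, -0.044, -0.036], [-0.044, -0.999, -0.002], [-0.035, 0.004, -0.999]]
force: [-1.0, -0.5, -1.9]
opening: 0.687
```

Request:
{"op": "send_rows", "data": {"motion": [[[0,0,0],0],[[0,0,0],0],[[0,0,0],0],[[0,0,0],0],[[0,0,0],0]]}}

```text
time_s: 15.93
position: [0.5047, -0.0728, 0.0875]
tcp_rot: [[0.998, -0.044, -0.04], [-0.044, -0.999, -0.001], [-0.04, 0.002, -0.999]]
force: [0.2, 0.0, -2.1]
opening: 0.688
```

```bash
python3 plan.py .506 -.073 .05 -2.7 5;python3 - <<'E'
from rig import *
from h import *
s=capture("side");w=capture("wrist")
np.save('s9.npy',s,allow_pickle=True)
cv2.imwrite('pics/s9.png',crop(s['image'],180,140,350,345,2.8));cv2.imwrite('pics/w9.png',w['image'])
E
```

```text
t 15.93 pos [ 0.5047 -0.0728  0.0875] yaw -2.5 tilt [-0.0403 -0.0005] F [ 0.2  0.  -2.1] open 0.688 j [-20.3  34.4 103.5  -1.2  44.3 -16.9]
0 [0.6, 0.0, 7.5] 0.0007
2 [0.6, 0.0, 7.5] 0.0007
4 [0.6, 0.0, 7.5] 0.0007
```

View pics/s9.png

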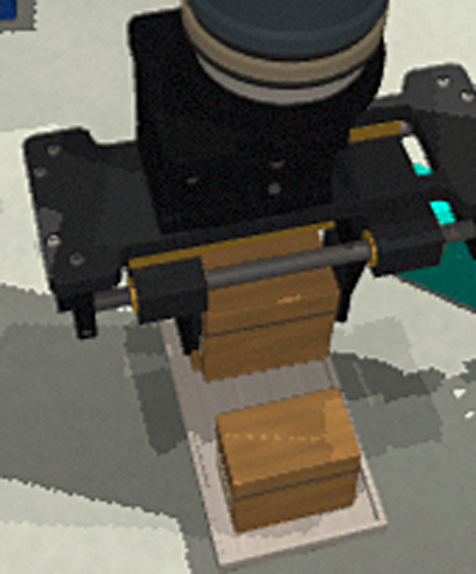

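View pics/w9.png

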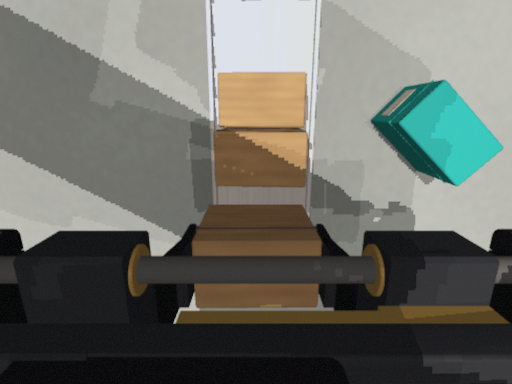

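```bash
python3 - <<'E'
from fit import *
s=np.load('s9.npy',allow_pickle=True).item()
for pts,z in (([(207,381),(332,357)],.070),([(217,418),(345,391)],.06)):
    for q in px(pts,2.8,180,140): print(ray(s,q,z).round(4))
E
```

```text
[ 0.4751 -0.0859  0.07  ]
[ 0.5347 -0.0909  0.07  ]
[ 0.4755 -0.1003  0.06  ]
[ 0.5368 -0.1045  0.06  ]
```

Request:
{"op": "send_rows", "data": {"motion": [[[0.7,1.5,0],0.001],[[0.7,1.5,3],0],[[0.7,1,5],0],[[0.5,0,6],0],[[0.5,0,6],0]]}}

```text
time_s: 16.45
position: [0.5088, -0.0781, 0.068]
tcp_rot: [[0.998, -0.045, -0.035], [-0.045, -0.999, -0.003], [-0.035, 0.004, -0.999]]
force: [0.5, 0.4, -1.8]
opening: 0.688
```

Request:
{"op": "send_rows", "data": {"motion": [[[0,0,0],0],[[0,0,0],0],[[0,0,0],0],[[0,0,0],0],[[0,0,0],0]]}}

```text
time_s: 16.87
position: [0.5074, -0.0777, 0.0654]
tcp_rot: [[0.998, -0.045, -0.04], [-0.045, -0.999, -0.001], [-0.04, 0.003, -0.999]]
force: [-0.3, 0.5, -2.5]
opening: 0.689
```

```bash
python3 plan.py .506 -.077 .025 -2.7 5;python3 - <<'E'
from rig import *
from h import *
s=capture("side");w=capture("wrist")
np.save('s9.npy',s,allow_pickle=True)
cv2.imwrite('pics/s10.png',crop(s['image'],180,140,350,345,2.8));cv2.imwrite('pics/w10.png',w['image'])
E
```

```text
t 16.87 pos [ 0.5074 -0.0777  0.0654] yaw -2.58 tilt [-0.0396 -0.0008] F [-0.3  0.5 -2.5] open 0.689 j [-20.7  36.8 103.7  -1.3  41.7 -17.1]
0 [0.0, -0.1, 8.1] 0.0004
2 [0.0, -0.1, 8.1] 0.0004
4 [0.0, -0.1, 8.1] 0.0004
```

View pics/s10.png

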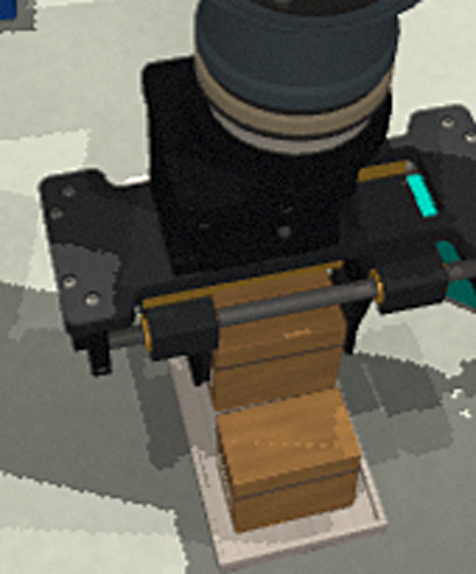

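View pics/w10.png

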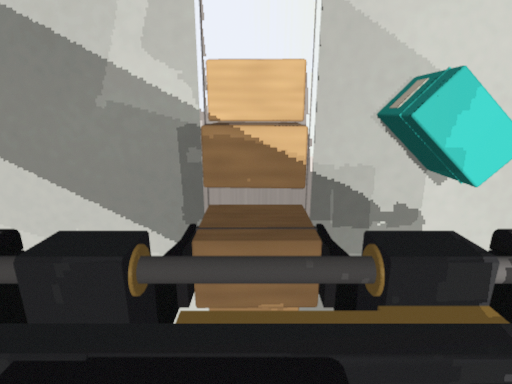

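Request:
{"op": "send_rows", "data": {"motion": [[[0,0,6],0],[[0,0,8],0],[[0,0,8],0],[[0,0,7],0],[[0,0,5],0]]}}

```text
time_s: 17.38
position: [0.5074, -0.0781, 0.0298]
tcp_rot: [[0.998, -0.045, -0.036], [-0.045, -0.999, -0.002], [-0.035, 0.004, -0.999]]
force: [1.0, 0.0, -2.9]
opening: 0.69
```

Request:
{"op": "send_rows", "data": {"motion": [[[0,0,0],0],[[0,0,0],0],[[0,0,0],0],[[0,0,0],0],[[0,0,0],0]]}}

```text
time_s: 17.8
position: [0.506, -0.0777, 0.0273]
tcp_rot: [[0.998, -0.045, -0.04], [-0.045, -0.999, -0.001], [-0.04, 0.002, -0.999]]
force: [1.1, -0.2, -1.3]
opening: 0.691
```

Request:
{"op": "send_rows", "data": {"motion": [[[0,0,1.5],0],[[0,0,1.5],0],[[0,0,1],0],[[0,0,0],0],[[0,0,0],0]]}}

```text
time_s: 18.22
position: [0.5067, -0.078, 0.0239]
tcp_rot: [[0.998, -0.045, -0.037], [-0.045, -0.999, -0.002], [-0.037, 0.003, -0.999]]
force: [-0.8, 0.2, -2.1]
opening: 0.69
```

```bash
python3 plan.py .506 -.077 .0216 -2.7 5;python3 - <<'E'
from rig import *
from h import *
s=capture("side")
cv2.imwrite('pics/s11.png',crop(s['image'],180,140,350,345,2.8))
E
```

```text
t 18.22 pos [ 0.5067 -0.078   0.0239] yaw -2.57 tilt [-0.0374 -0.0016] F [-0.8  0.2 -2.1] open 0.69 j [-20.7  41.1 104.7  -1.4  36.1 -17. ]
0 [-0.1, -0.2, 0.5] 0.0004
2 [-0.1, -0.2, 0.5] 0.0004
4 [-0.1, -0.2, 0.5] 0.0004
```

View pics/s11.png

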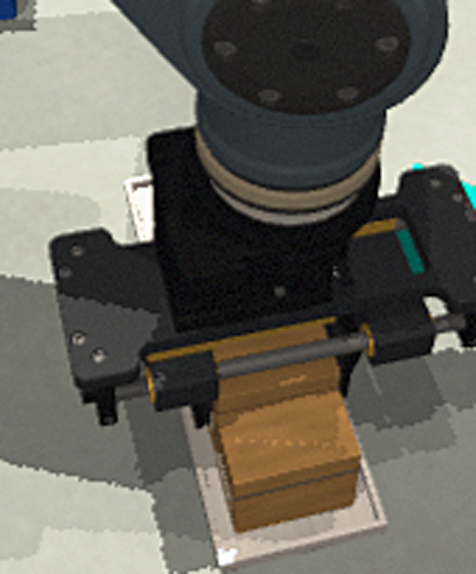

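Request:
{"op": "send_rows", "data": {"motion": [[[0,0,1],0],[[0,0,0.5],0],[[0,0,0],0],[[0,0,0],0],[[0,0,0],0]]}}

```text
time_s: 18.68
position: [0.5069, -0.0781, 0.023]
tcp_rot: [[0.998, -0.045, -0.037], [-0.045, -0.999, -0.002], [-0.036, 0.004, -0.999]]
force: [-0.2, 0.3, -0.4]
opening: 0.685
```

Request:
{"op": "send_rows", "data": {"motion": [[[0,0,0],0],[[0,0,0],0],[[0,0,0],0],[[0,0,0],0],[[0,0,0],0]], "gripper": 0}}

```text
time_s: 19.1
position: [0.5073, -0.0783, 0.0232]
tcp_rot: [[0.998, -0.045, -0.036], [-0.045, -0.999, -0.002], [-0.036, 0.004, -0.999]]
force: [-0.3, -0.4, -0.2]
opening: 0.959
```

Request:
{"op": "send_rows", "data": {"motion": [[[0,0,0],0],[[0,0,0],0],[[0,0,-3],0],[[0,0,-6],0],[[0,0,-10],0]]}}

```text
time_s: 19.52
position: [0.507, -0.0779, 0.042]
tcp_rot: [[0.998, -0.045, -0.039], [-0.045, -0.999, -0.001], [-0.039, 0.003, -0.999]]
force: [-0.2, -0.3, 0.7]
opening: 1.002
```

Request:
{"op": "send_rows", "data": {"motion": [[[0,0,-15],0],[[0,0,-20],0],[[0,0,-25],0],[[0,0,-25],0],[[0,0,-25],0]]}}

```text
time_s: 19.93
position: [0.5085, -0.0767, 0.1568]
tcp_rot: [[0.998, -0.045, -0.046], [-0.045, -0.999, 0.002], [-0.046, 0.0, -0.999]]
force: [0.9, 0.3, 0.2]
opening: 1.001
```

Request:
{"op": "send_rows", "data": {"motion": [[[-5,-15,-10],0],[[-5,-25,-5],0],[[-5,-30,0],0],[[-5,-30,0],0],[[-5,-30,0],0]]}}

```text
time_s: 20.35
position: [0.4976, 0.0511, 0.1859]
tcp_rot: [[0.998, -0.055, -0.021], [-0.056, -0.998, -0.007], [-0.02, 0.008, -1.0]]
force: [1.0, -0.3, -0.4]
opening: 1.001
```

Request:
{"op": "send_rows", "data": {"motion": [[[-5,-30,0],0],[[-5,-30,0],0],[[-5,-30,0],0],[[0,-15,0],0],[[0,0,0],0]]}}

```text
time_s: 20.77
position: [0.4855, 0.1666, 0.1916]
tcp_rot: [[0.999, -0.051, -0.014], [-0.051, -0.999, -0.004], [-0.014, 0.005, -1.0]]
force: [-0.1, -0.1, -0.4]
opening: 1.002
```

```bash
python3 - <<'E'
from rig import *
from h import *
s=capture("side");t=capture("top")
np.save('s12.npy',s,allow_pickle=True);np.save('t12.npy',t,allow_pickle=True)
cv2.imwrite('pics/s12.png',crop(s['image'],215,190,325,345,3.8));cv2.imwrite('pics/t12.png',crop(t['image'],245,170,375,235,5))
print(bot.read_state()['time_s'],bot.read_state()['position'])
E
```

```text
20.8667 [0.48551707 0.16431598 0.19130856]
```

View pics/s12.png

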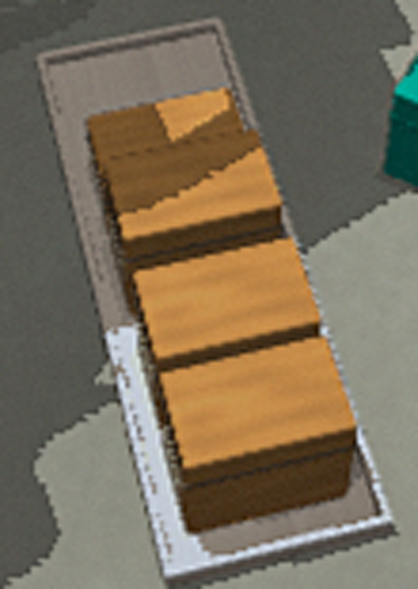

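View pics/t12.png

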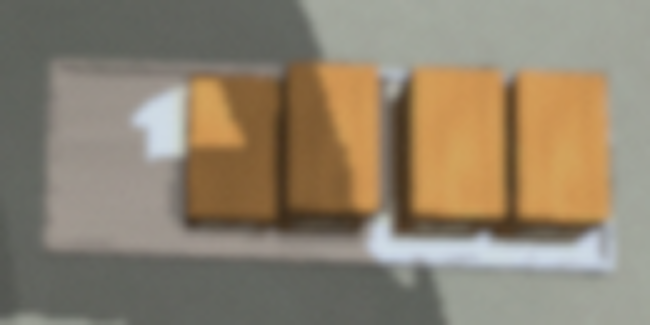

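```bash
python3 - <<'E'
from fit import *
s=np.load('s12.npy',allow_pickle=True).item();t=np.load('t12.npy',allow_pickle=True).item()
T=dict(inner=[(290,64),(380,66),(379,214),(288,213)],new=[(412,67),(503,69),(504,220),(410,218)],outer=[(516,72),(608,73),(610,222),(516,221)])
S=dict(inner=[(107,160),(262,135),(281,208),(122,241)],new=[(135,268),(295,238),(320,327),(160,361)],outer=[(162,373),(325,338),(355,430),(183,470)])
a=np.radians(-2.66);tr=np.array([.5083,-.0341])
for k in T:
    for n,o in(("top",[(t,px(T[k],5,245,170))]),("side",[(s,px(S[k],3.8,215,190))])):
        p,e=fit(o,.06,.036,.06,(.506,-.07,0)); d=p[:2]-tr
        print(k,n,'tray xy',(d[0]*np.cos(a)+d[1]*np.sin(a)).round(4),(-d[0]*np.sin(a)+d[1]*np.cos(a)).round(4),'yaw rel',(np.degrees(p[2])+2.66).round(1),'rms',e.round(2))
E
```

```text
inner top tray xy -0.0018 0.0036 yaw rel -0.1 rms 0.18
inner side tray xy 0.0001 0.0056 yaw rel -2.7 rms 0.5
new top tray xy -0.0019 -0.0446 yaw rel -0.5 rms 0.23
new side tray xy 0.0002 -0.0433 yaw rel -1.4 rms 0.7
outer top tray xy -0.0018 -0.0858 yaw rel -0.6 rms 0.25
outer side tray xy -0.0008 -0.0843 yaw rel -1.0 rms 0.51
```

All limits are met with margin, and the robot is clear of everything. I'm handing in.

```bash
python3 -c "
from rig import bot
print(bot.hand_in())"
```

```text
the job is handed in; nothing more can be done
None
```

I slid the outer tall box about 53 mm towards -y along the tray floor. I then put the loose brown box upright in the gap, let go, moved clear, and handed in with the robot clock at about 21 s of the 51 s allowed. The hand-in reported no verdict.

These are my last checks, fitted separately in the top and side pictures, in the tray's frame:

| Box | y, top / side (mm) | x offset from middle line | Turn relative to tray |
|---|---|---|---|
| Inner | +4 / +6 | 2 mm or less | -0.1° / -2.7° |
| New | -45 / -43 | 2 mm or less | -0.5° / -1.4° |
| Outer | -86 / -84 | 2 mm or less | -0.6° / -1.0° |

- **Spacing:** inner to outer is about 90 mm (must be over 66 mm), and the new box is 41 to 49 mm from each (must be under 95 mm).
- **Upright:** all three look flat and upright in both pictures. The fits assumed the tops at the height they have when standing on the tray floor, and agreed to within 0.7 pixel.
- **Disagreement:** the two cameras differed by 1 to 5 mm in y throughout, so I corrected the drop position by 4 mm from the side view before lowering.
- **Tool tilt:** the tool drifted up to about 2.6° off vertical during the moves. It was about 2° when I let go of the new box.

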